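# Turn a cap to the reader, close the clamshell jig, pin it and keep it pressed

### The arm

A 7-joint arm with a two-finger parallel gripper is mounted at the origin on the work surface. World frame = base frame: x ahead of the robot, y to its left, z up, the work surface at z = 0. Lengths are in m, angles in rad, forces in N, time in s.
With the tool pointing down it reaches from about 0.4 to 0.85 m from the base axis. Payload 4.5 kg.
Tool frame: the origin (TCP) lies at the very end of the fingers, on their centre line; the grasp point (between the pads) lies 19 mm behind it; z points along the fingers, y is the line along which they close (so a half turn about z gives the same grasp; the last joint's range is limited). The gripper opens to 88 mm and grips with 3 to 60 N. Pads are 18 mm wide; open, the fingers measure 123 mm over their backs; the gripper's body (75 mm by 187 mm) begins 45 mm behind the grasp point.
Start: joints at [1.151, 0.689, -0.195, 1.565, 0.157, 0.902, -0.215], TCP at [0.274, -0.562, 0.239] pointing down, gripper open.
Joint ranges: [-3.01, 3.01], [-0.46, 2.08], [-1.47, 1.51], [0.13, 2.56], [-1, 4.14], [0.04, 2.09], [-2.66, 2.66]. Speed limits (rad/s): [2.57, 2.57, 3.14, 3.14, 3.14, 3.14, 3.14].

### API

Orientations are given as a unit quaternion [x, y, z, w].
In Python, from station import get_state, get_image, camera_info, hand_in gives the robot as it stands.
- The arm moves only by the tool carry_out, never from a script. Its argument "targets" is a list of rows, each a list of 7 numbers: the shift along the tool's x, y, z in cm, then the turn, a rotation vector about the tool's x, y, z in rad, then the gripper command: -1 is shut, 1 is fully open, values between are in proportion. A call has exactly 8 rows; each row is the pose to reach, as a shift and turn from the pose commanded when the call began, along the tool's axes at that moment; what a row does not reach only later rows make up. A row lasts 1/8 s, in which the tool goes at most 62.5 mm and 10.7 degrees, less where a joint would pass 70% of its speed; a pose out of reach is approached as far as the arm can. A call with a gripper value outside its range is refused whole. The fingers move at their own pace and stop on an object; "newtons" is the grip in N (left out, the last holds). Time passes only in rows, so rows that repeat a pose let the fingers close, or fill a call up. It gives the time, the measured TCP pose, the force, the opening and the grip force at its end, in the units of the state.
- get_state(): the state, without advancing time (a new reading comes with each control period).
- get_image(name): name is "scene" or "top"; returns (picture, depth): 384x512x3 uint8, red, green, blue; 384x512 float32, m along the optical axis (not along the pixel's ray), 0 where there is no reading.
- camera_info(name): a dict with "fx", "fy", "cx", "cy" (pixels), "D" ([k1, k2, p1, p2, k3] as OpenCV has them; the pictures are not rectified), "R" (3x3) and "t" (3): a world point X has camera coordinates R X + t. Camera axes: x right, y down, z forward; pixel columns grow to the right and rows downward; lengths in m; the calibration is good to about 2 mm. A picture is of the moment at which its call begins. camera_info takes no time and is no camera call.
- hand_in(): hands the job in; it is judged then, once.
The state is a dict: "time": time; "joints": joint angles; "joint_velocities": joint speeds; "effort": joint torques, N m; "tcp_pos": TCP position; "ee_rot": TCP orientation; "ft_force": force on the tool from outside, world axes, zero at the start; "moment": the same for the moment, N m; "gripper_width": finger opening in m; "gripper_force": force on a finger pad.
Only numpy, scipy, OpenCV 4.12 (cv2) and the standard library are available. Lean on these libraries where they do the work, as an engineer would, in place of code of your own. Each camera call takes 0.05 s, during which the arm holds its last target. There are 200 camera calls.

### The job

In the bonding jig, turn the aluminium cap so that its raised code plate squarely faces the reader block, swing the hinged upper half of the jig shut over the cap, then take the long pin with the tall head from the rack and push it fully home down through the lined-up holes of both halves. The cap's seat is sprung and lifts the upper half a little when let go, so do not let go of the pin: finish while still gripping its head and pressing it down, the two halves firmly shut. Leave the short pin and the other things on the bench where they are.

Things in the scene. Friction and masses are not known exactly. Their poses are not given: they have to be found in the camera images.
- jig: Clamshell jig bolted to the bench. Steel base plate 15 mm thick (x -65 to 115, y -100 to 90 mm). Origin on the bench surface (z = 0) under the centre of the cap's seat; z up; its +x points away from the robot, turned by up to 0.3 rad. Hinge on the +y side, pillar with the pin hole on the -y side, reader on the +x side.
- jig_hole (a point): Centre of the mouth of the lower half's vertical hole, on top of a pillar (44 x 36 mm in x and y), at the jig's x 0, y -76, z 63 mm. The hole is 12.5 mm wide and goes down to the base plate (z = 15 mm).
- reader (a point): Middle of the reader's window, at the jig's x 74, y 0, z 41 mm. The reader is a grey block 36 x 56 mm, top at z = 67 mm, whose dark window looks along the jig's -x, at the cap.
- lid (a joint): Angle of the upper half, rad: 0 = fully shut (level, its rubber pad on the cap); grows as it opens; starts 1.65 to 1.85 (upright, leaning back to the jig's +y; stop at 1.95). The stiff hinge stays where left; 3 N at the free end moves it. From about 0.1 it meets the cap on its sprung seat: let go it rests at 0.03 to 0.1; 6 to 10 N down at the pin hole shuts it. Nothing latches it.
- lid_hinge (a point): On the hinge axis, mid-width of the upper half: jig's x 0, y 75, z 70 mm; the axis runs along the jig's x. The two hinge posts reach z = 81 mm. The upper half is an aluminium plate 52 mm wide, 10 mm thick, the axis in its mid-plane; it ends 171 mm from the axis. Two ribs 5 mm high run along its outer face's edges; a rubber pad 10 mm thick is on its inner face.
- lid_hole (a point): Centre of the mouth of the pin hole on the outer (upper) face of the upper half: 151 mm from the hinge axis, 12.5 mm wide, through the 10 mm plate. With the half shut it lies over the pillar's hole, at z = 75 mm.
- cap: The workpiece: aluminium cap, a cylinder 52 mm diameter, 40 mm tall, 90 g, standing on the jig's round sprung seat (underside at z = 20.5 mm; the seat sinks 5.5 mm under 18 N as the jig is shut), loosely centred by a 9 mm high spigot in its hollow underside: it turns in place. Origin at the centre of its underside, z up; +x points to its code plate.
- mark (a point): Middle of the face of the cap's code plate, a dark flat plate 14 mm wide and 22 mm tall standing 6 mm out of the cap's side, its upper edge 2 mm below the cap's top. It starts turned away from the reader by 0.6 to 1.45 rad anticlockwise as seen from above.
- pin: The long pin: steel, 100 g; shank 10 mm diameter, 53 mm long, chamfered tip; tall round head 20 mm diameter, 36 mm tall. Origin at the shank's tip, z up: the head spans 53 to 89 mm above it. It stands in a rack hole, head resting on the rack's top, 56 mm above the bench. Fully home in the shut jig its head bears on the upper half and its tip is at z = 22 mm.
- rack: Wooden rack block fixed to the bench, 50 x 130 x 56 mm (x, y, z), origin at the centre of its underside, with two vertical through holes 13 mm wide at y = +35 and -35 mm; one holds the long pin, the other the short one.
- short_pin: Bystander: short steel pin, shank 10 mm diameter and 24 mm long, with a low wide cap head 28 mm diameter and 12 mm tall; stands in the other hole of the rack, its head resting on the rack's top. Not the pin for the jig.
- spare_ring_a: Bystander: plain open aluminium ring, 52 mm outside diameter, 32 mm tall, standing on the bench near the robot. Origin at the centre of its underside.
- spare_ring_b: Bystander: a second plain ring of the same size, beyond the jig.
- glue: Bystander: closed grey adhesive bottle, 44 mm diameter, 130 mm tall, at the right, beyond the rack.
- tin: Bystander: tin can, 80 mm diameter, 100 mm tall, beyond the jig.
- dish: Bystander: white plastic bowl, 90 mm diameter, 30 mm tall, far left.
- brush: Bystander: brush lying on the bench, near left.

How it is judged:
On the way, in this order (a step that is already met when the one before it is completed fails the run):
1. the cap sits on its seat with the code plate facing the reader, while the jig is still open (y of mark in the frame of jig between -0.008 and 0.008 m and x of mark in the frame of jig above 0.025 m and horizontal distance between cap and jig below 0.006 m and z of cap in the frame of jig below 0.025 m and angle between cap's own z axis and vertical below 0.12 rad and value of joint lid above 0.6 rad), for 0.3 s.
2. the upper half is closed over the cap (y of mark in the frame of jig between -0.008 and 0.008 m and x of mark in the frame of jig above 0.025 m and horizontal distance between cap and jig below 0.006 m and z of cap in the frame of jig below 0.025 m and angle between cap's own z axis and vertical below 0.12 rad and value of joint lid below 0.16 rad), for 0.2 s.
3. the long pin is through the upper half and in the hole of the lower half (x of pin in the frame of jig between -0.005 and 0.005 m and y of pin in the frame of jig between -0.081 and -0.071 m and angle between pin's own z axis and vertical below 0.15 rad and z of pin in the frame of jig below 0.045 m and value of joint lid below 0.16 rad), for 0.1 s.
At the end, for the whole second after the job is handed in: Cap seated, code plate within 8 mm of the jig's x axis on the reader's side; long pin upright, within 5 mm of the hole axis, tip below z = 27.5 mm; upper half below 0.025 rad; fingers hold the pin (over 2 N) and the pin presses on the jig (over 2 N); all still for the last second (y of mark in the frame of jig between -0.008 and 0.008 m and x of mark in the frame of jig above 0.025 m and horizontal distance between cap and jig below 0.006 m and z of cap in the frame of jig below 0.025 m and angle between cap's own z axis and vertical below 0.12 rad and x of pin in the frame of jig between -0.005 and 0.005 m and y of pin in the frame of jig between -0.081 and -0.071 m and angle between pin's own z axis and vertical below 0.15 rad and value of joint lid below 0.025 rad and z of pin in the frame of jig below 0.0275 m and contact force between the fingers and pin above 2 N and contact force between pin and jig above 2 N and linear speed of pin below 0.03 m/s); the arm keeps its last pose, push and grip.
It fails at once if a bystander is moved by more than 30 mm (distance of any of short_pin, spare_ring_a, spare_ring_b, glue, tin, dish, brush from where it was at the start of the episode above 0.03 m).
It fails at once if the cap is lifted out of the jig or knocked over (distance between cap and jig above 0.045 m or angle between cap's own z axis and vertical above 0.5 rad).
It also fails if it takes over 70 s, if anything falls off the work surface, if the arm or the gripper's body presses on something with over 40 N, if the wrist force passes 120 N, or if a joint passes its speed limit or range.

## Working session

There is one attempt and no reset: what is moved stays moved. The work goes in short steps, Python scripts to look and compute and a tool call to move; the robot and the scene stay as the last step left them, time stands still between calls to the robot, and variables do not carry over. Pictures are saved under pics/ and viewed, at most 10 in all, crops included, and the job is handed in when it is done.

Besides the shell and the picture viewer there is one more tool, called after "Call:" as a command line: name --pt "numbers of a row" for each row, then --argument value for the rest. carry_out: Moves the arm, as the interface text tells. Its arguments: {"type":"object","properties":{"targets":{"type":"array","items":{"type":"array","items":{"type":"number"}}},"newtons":{"type":"number"}},"required":["targets"]}

```bash
mkdir -p pics; ls
cat > h.py <<'E'
import numpy as np, cv2
from station import *
def save(name, fn):
    im,d=get_image(name); cv2.imwrite(fn,im[:,:,::-1]); np.savez(fn[:-4]+'.npz',im=im,d=d); return im,d
def ray(name,uv):
    c=camera_info(name);K=np.array([[c['fx'],0,c['cx']],[0,c['fy'],c['cy']],[0,0,1]])
    p=cv2.undistortPoints(np.array(uv,float).reshape(-1,1,2),K,np.array(c['D'],float)).reshape(-1,2)
    R=np.array(c['R']);t=np.array(c['t'])
    return -R.T@t, np.c_[p,np.ones(len(p))]@R   # world dirs, unit depth
def onz(name,uv,z):
    o,d=ray(name,uv); return o+d*((z-o[2])/d[:,2])[:,None]
def cloud(name,d):
    v,u=np.mgrid[:d.shape[0],:d.shape[1]]
    o,r=ray(name,np.c_[u.ravel(),v.ravel()])
    return (o+r*d.ravel()[:,None]).reshape(*d.shape,3)
E
python3 - <<'E'
from h import *
a,_=save('scene','pics/s1.png');b,_=save('top','pics/t1.png')
for n in('scene','top'):
    c=camera_info(n);print(n,c['fx'],-np.array(c['R']).T@np.array(c['t']),np.array(c['R']).round(2).tolist())
s=get_state();print({k:np.round(v,3).tolist() for k,v in s.items()})
E
```

```text
pics
scene 362.7455824095495 [ 0.90741761 -0.39692368  0.88060049] [[0.75, 0.67, 0.01], [0.55, -0.61, -0.57], [-0.37, 0.43, -0.82]]
top 433.4749336837662 [0.41115462 0.00951507 1.11574059] [[0.02, -1.0, 0.01], [-0.99, -0.03, -0.15], [0.15, -0.01, -0.99]]
{'time': 0.1, 'joints': [1.151, 0.69, -0.195, 1.566, 0.157, 0.903, -0.215], 'joint_velocities': [-0.0, -0.003, 0.001, -0.001, 0.001, 0.001, -0.001], 'effort': [-0.003, -52.849, -1.271, -15.384, -0.053, 0.002, 0.0], 'tcp_pos': [0.274, -0.561, 0.238], 'ee_rot': [0.974, 0.225, -0.0, -0.001], 'ft_force': [0.75, -0.42, -0.265], 'moment': [-0.051, -0.017, 0.001], 'gripper_force': 0.0, 'gripper_width': 0.088}
```

View pics/s1.png

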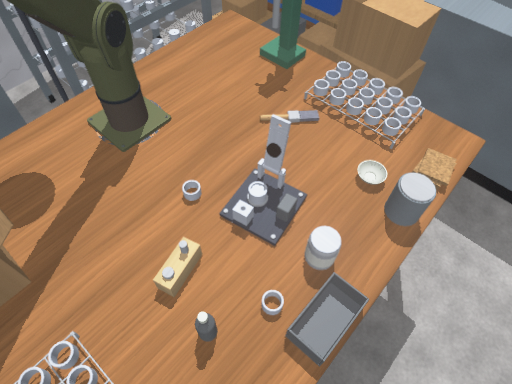

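View pics/t1.png

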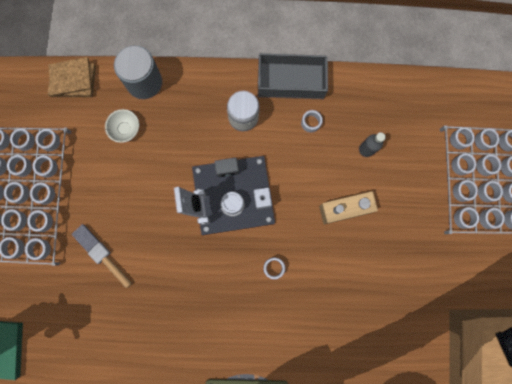

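Run:
```python
from h import *
t=cv2.imread('pics/t1.png');s=cv2.imread('pics/s1.png')
A=cv2.resize(t[145:245,165:285],None,fx=4.5,fy=4.5,interpolation=cv2.INTER_CUBIC)[:450]
B=cv2.resize(s[165:245,215:312],None,fx=5,fy=5,interpolation=cv2.INTER_CUBIC)
o=np.zeros((450,800,3),np.uint8);o[:,:400]=A[:,70:470];o[:400,400:]=B[:,:400];cv2.imwrite('pics/c1.png',o)
d=np.load('pics/t1.npz')['d'];C=cloud('top',d)
for uv in [(340,209),(364,203),(262,197),(262,192),(232,203),(228,163),(232,185),(350,225),(210,215),(262,168)]: print(uv,C[uv[1],uv[0]].round(4))
```

```text
(340, 209) [ 0.5245 -0.212   0.0942]
(364, 203) [ 0.5437 -0.2774  0.0686]
(262, 197) [ 0.5583 -0.0276  0.0219]
(262, 192) [ 0.5656 -0.0261  0.06  ]
(232, 203) [0.5371 0.0471 0.0537]
(228, 163) [0.6341 0.0596 0.0695]
(232, 185) [0.5879 0.0499 0.0173]
(350, 225) [ 0.494  -0.259  -0.0018]
(210, 215) [0.5094 0.1035 0.0154]
(262, 168) [ 0.6343 -0.0261  0.0181]
```

View pics/c1.png

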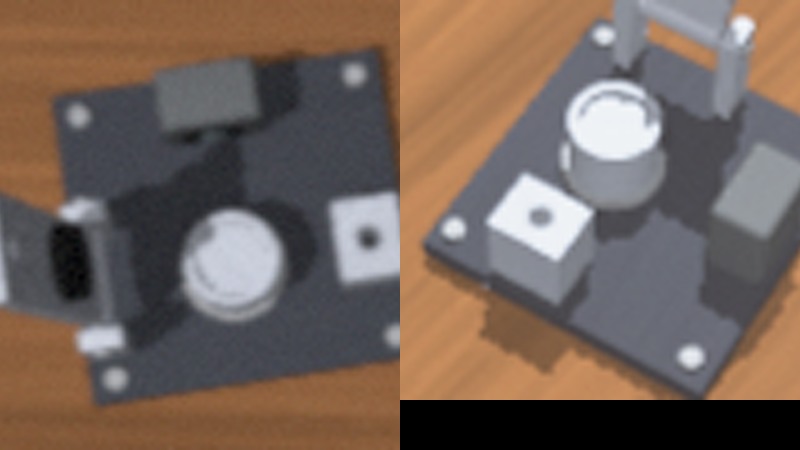

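Run:
```python
from h import *
np.set_printoptions(precision=4,suppress=True)
ct=lambda x,y:(165+(x+70+.5)/4.5-.5,145+(y+.5)/4.5-.5)
cs=lambda x,y:(215+(x-400+.5)/5-.5,165+(y+.5)/5-.5)
print('bolts top',onz('top',[ct(78,116),ct(353,74),ct(115,379),ct(395,335)],.017))
print('bolts sc',onz('scene',[cs(604,35),cs(454,228),cs(690,357)],.017))
print('hole top',onz('top',[ct(370,238)],.063),'sc',onz('scene',[cs(541,217)],.063))
for n,f in(('top','t1'),('scene','s1')):
    z=np.load(f'pics/{f}.npz');im,d=z['im'],z['d'];C=cloud(n,d)
    P=C.reshape(-1,3);col=im.reshape(-1,3)
    h=np.hypot(P[:,0]-.54,P[:,1]-.047)<.05
    m=h&(P[:,2]>.03)&(P[:,2]<.066)
    img=cv2.resize(im,None,fx=1,fy=1)
    # bright cap top mask
    mm=(m&(P[:,2]>.052)).reshape(d.shape).astype(np.uint8)
    br=(im.min(2)>150).astype(np.uint8)
    k,l,st,ce=cv2.connectedComponentsWithStats(mm)
    print(n,st[1:][st[1:,4]>10],ce[1:][st[1:,4]>10])
    for zz in(.052,):
        q=P[m&(P[:,2]>zz)];print(q.mean(0),len(q))
    g=np.log1p(im.astype(float));u,v=(232,203) if n=='top' else (258,192)
    c=im[v-28:v+28,u-28:u+28].astype(float);c=np.clip((c/255)**.45*255,0,255).astype(np.uint8)
    dd=d[v-28:v+28,u-28:u+28];zc=np.clip(C[v-28:v+28,u-28:u+28,2]/.08*255,0,255).astype(np.uint8)
    o=np.hstack([c[:,:,::-1],cv2.applyColorMap(zc,cv2.COLORMAP_JET)])
    cv2.imwrite(f'pics/g_{n}.png',cv2.resize(o,None,fx=5,fy=5,interpolation=cv2.INTER_CUBIC))
a=cv2.imread('pics/g_top.png');b=cv2.imread('pics/g_scene.png');cv2.imwrite('pics/g.png',np.vstack([a,b]))
```

```text
bolts top [[ 0.6237  0.1402  0.017 ]
 [ 0.6526 -0.017   0.017 ]
 [ 0.4739  0.1129  0.017 ]
 [ 0.5028 -0.0441  0.017 ]]
bolts sc [[ 0.4724  0.1125  0.017 ]
 [ 0.5009 -0.0457  0.017 ]
 [ 0.6507 -0.019   0.017 ]]
hole top [[ 0.5515 -0.0272  0.063 ]] sc [[ 0.5519 -0.0284  0.063 ]]
top [[220 192  22  21 353]] [[230.7677 201.8215]]
[0.5395 0.0501 0.0577] 353
scene [[249 182  21  17 260]] [[258.2885 189.7192]]
[0.5405 0.0469 0.057 ] 260
```

View pics/g.png

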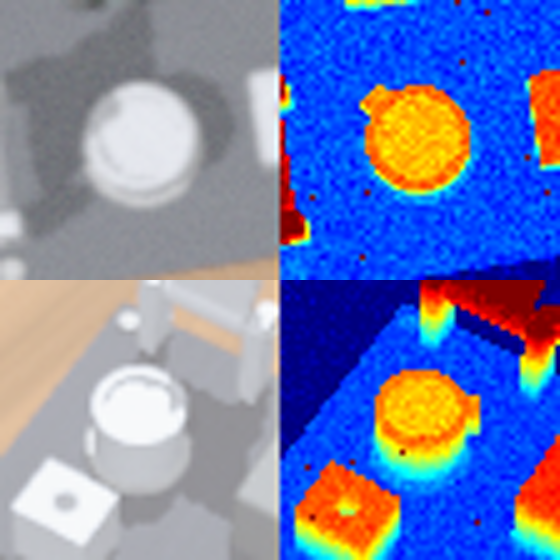

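```bash
cat >> h.py <<'E'
np.set_printoptions(precision=4,suppress=True)
YAW=.1818; J0=np.array([.538,.047,0])
RJ=np.array([[np.cos(YAW),-np.sin(YAW),0],[np.sin(YAW),np.cos(YAW),0],[0,0,1]])
toj=lambda P:(np.asarray(P)-J0)@RJ
tow=lambda p:J0+RJ@np.asarray(p,float)
E
python3 - <<'E'
from h import *
for n,f in(('top','t1'),('scene','s1')):
    z=np.load(f'pics/{f}.npz');im,d=z['im'],z['d'];C=cloud(n,d);P=toj(C.reshape(-1,3))
    r=np.hypot(P[:,0],P[:,1]);a=np.arctan2(P[:,1],P[:,0])
    m=(P[:,2]>.045)&(P[:,2]<.066)&(r<.04)
    c=P[m&(r<.026)];mm=m&(r>.0285)&(r<.038)
    print(n,'cap',c[:,:2].mean(0),'plate ang',np.sort(a[mm]),'z',P[mm,2].mean())
    L=P[(P[:,2]>.11)&(P[:,2]<.26)&(abs(P[:,0])<.03)&(P[:,1]>.03)&(P[:,1]<.2)]
    print('lid',len(L)); 
    for lo in np.arange(.11,.26,.02):
        q=L[(L[:,2]>lo)&(L[:,2]<lo+.02)]
        if len(q): print(round(lo+.01,3),len(q),np.percentile(q[:,1],[5,50,95]),np.percentile(q[:,0],[2,98]))
    W=C.reshape(-1,3)
    R=W[(W[:,1]<-.17)&(W[:,1]>-.33)&(W[:,0]>.46)&(W[:,0]<.6)]
    h=R[R[:,2]>.08];print('head',h.mean(0),len(h), h.min(0),h.max(0)); 
    t=R[(R[:,2]>.045)];rr=cv2.minAreaRect((t[:,:2]*1000).astype(np.float32));print('rack rect',rr)
E
```

```text
top cap [0.0004 0.0011] plate ang [0.483  0.498  0.546  0.5529 0.5982 0.6094 0.6556 0.659  0.7174 0.7262
 0.7603 0.7796 0.8345 0.8418 0.8592 0.887  0.899  0.9215] z 0.05702709304536088
lid 601
0.12 16 [0.0704 0.0787 0.083 ] [-0.0252  0.0209]
0.14 55 [0.0706 0.0735 0.0931] [-0.0251  0.0242]
0.16 144 [0.0743 0.082  0.0877] [-0.0248  0.0242]
0.18 69 [0.0879 0.0901 0.0959] [-0.025   0.0248]
0.2 76 [0.0916 0.0936 0.0967] [-0.0249  0.0254]
0.22 79 [0.0956 0.0974 0.0994] [-0.0251  0.0268]
0.24 162 [0.0994 0.1043 0.1102] [-0.0247  0.0259]
head [ 0.5258 -0.2099  0.092 ] 61 [ 0.5176 -0.2197  0.0827] [ 0.5345 -0.2008  0.0972]
rack rect ((534.8902587890625, -244.05096435546875), (50.52684020996094, 130.7871551513672), 14.686511993408203)
scene cap [-0.0005  0.0003] plate ang [-0.6972 -0.4847  0.3413  0.3608  0.3905  0.398   0.414   0.4442  0.4504
  0.5024  0.5174  0.6287  0.6905  0.7822  0.8033] z 0.055253313555143076
lid 835
0.12 72 [0.0751 0.0778 0.0866] [-0.0232  0.0274]
0.14 107 [0.0695 0.0728 0.0861] [-0.0241  0.0275]
0.16 162 [0.0736 0.0834 0.0895] [-0.0218  0.0277]
0.18 118 [0.0867 0.0894 0.0968] [-0.023   0.0276]
0.2 134 [0.0902 0.0932 0.0963] [-0.0228  0.0275]
0.22 120 [0.0942 0.0969 0.1011] [-0.0233  0.0279]
0.24 122 [0.097  0.1001 0.1095] [-0.0226  0.0276]
head [ 0.5289 -0.2141  0.0901] 67 [ 0.5176 -0.2231  0.0801] [ 0.5372 -0.2037  0.0947]
rack rect ((534.6378173828125, -246.51760864257812), (52.373451232910156, 130.68597412109375), 13.409576416015625)
```

```bash
cat >> h.py <<'E'
from scipy.spatial.transform import Rotation as Ro
def jrot(tilt=0,yaw=YAW):   # tool y along jig x, tool z down leaning to jig +y by tilt
    z=np.array([0,np.sin(tilt),-np.cos(tilt)]);y=np.array([1.,0,0]);x=np.cross(y,z)
    c,s=np.cos(yaw),np.sin(yaw)
    return Ro.from_matrix(np.array([[c,-s,0],[s,c,0],[0,0,1]])@np.c_[x,y,z])
def go(pts,R1=None,base=None):
    """pts: world TCP targets; prints shift cm / rotvec from the base pose (p,R)"""
    s=get_state();p,R=(np.array(s['tcp_pos']),Ro.from_quat(s['ee_rot'])) if base is None else base
    rv=(R.inv()*R1).as_rotvec() if R1 is not None else np.zeros(3)
    for q in pts: print((R.inv().apply(np.asarray(q)-p)*100).round(2),rv.round(3))
E
python3 - <<'E'
from h import *
R1=jrot(.45);d=R1.as_matrix()[:,2]
P=tow([.0345,.047,.046]);A=P-.12*d;print(P,A)
go([[.42,-.26,.29],A],R1)
E
```

```text
[0.5634 0.0995 0.046 ] [0.5729 0.0481 0.1541]
[ 26.36 -20.67  -5.17] [ 0.29   0.384 -1.276]
[ 53.61 -41.64   8.45] [ 0.29   0.384 -1.276]
```

Call:
carry_out --pt "3.3 -2.6 -0.7 0.02 0.025 -0.08 -1" --pt "6.6 -5.2 -1.3 0.04 0.05 -0.16 -1" --pt "9.9 -7.8 -2 0.055 0.07 -0.24 -1" --pt "13.2 -10.4 -2.6 0.07 0.1 -0.32 -1" --pt "16.5 -13 -3.2 0.09 0.12 -0.4 -1" --pt "19.8 -15.6 -3.9 0.11 0.145 -0.48 -1" --pt "23.1 -18.2 -4.5 0.13 0.17 -0.56 -1" --pt "26.4 -20.7 -5.2 0.145 0.19 -0.64 -1" --newtons 10

```text
time: 1.1
tcp_pos: [0.4206, -0.2588, 0.2906]
ee_rot: [0.847, 0.519, 0.075, -0.091]
ft_force: [0.7, -0.3, 1.3]
gripper_width: 0.0104
gripper_force: 0.0
```

Run:
```python
from h import *
R1=jrot(.45);d=R1.as_matrix()[:,2]
P=tow([.0345,.047,.046]);A=P-.12*d
s=get_state();print(s['tcp_pos'],s['time'],s['joints'])
go([A],R1)
```

```text
[ 0.4206 -0.2588  0.2906] 1.1 [ 0.9285  0.5442 -0.5308  1.7888  0.0505  0.9468 -0.0497]
[30.39  0.94 20.88] [ 0.144  0.194 -0.634]
```

Call:
carry_out --pt "5 0.1 3 0.024 0.03 -0.105 -1" --pt "10 0.3 6.5 0.05 0.065 -0.21 -1" --pt "15 0.5 10 0.07 0.1 -0.32 -1" --pt "20 0.6 13.5 0.1 0.13 -0.42 -1" --pt "25 0.8 17 0.12 0.16 -0.53 -1" --pt "30.4 0.9 20.9 0.144 0.194 -0.634 -1" --pt "30.4 0.9 20.9 0.144 0.194 -0.634 -1" --pt "30.4 0.9 20.9 0.144 0.194 -0.634 -1"

```text
time: 2.1
tcp_pos: [0.5727, 0.0463, 0.1531]
ee_rot: [0.625, 0.748, 0.142, -0.171]
ft_force: [-0.2, -0.1, 0.5]
gripper_width: 0.0004
gripper_force: 0.0
```

Run:
```python
from h import *
R1=jrot(.45);d=R1.as_matrix()[:,2]
s=get_state();print(toj(s['tcp_pos']),s['time'],s['joints'],s['gripper_width'])
print(((jrot(.45).inv()*Ro.from_quat(s['ee_rot'])).as_rotvec()))
go([tow([.0345,.047,.046])],R1)
a,_=save('scene','pics/s2.png');b,_=save('top','pics/t2.png')
o=np.hstack([cv2.resize(a[140:260,200:320],(400,400)),cv2.resize(b[140:260,170:290],(400,400))]);cv2.imwrite('pics/c2.png',o[:,:,::-1])
```

```text
[ 0.034  -0.0069  0.1531] 2.1 [ 0.46    0.9064 -0.708   1.7082  0.1396  0.7363  0.0281] 0.00041458850522449475
[ 0.0004 -0.0015  0.0028]
[ 0.21  0.06 11.99] [-0.     0.001 -0.003]
```

View pics/c2.png

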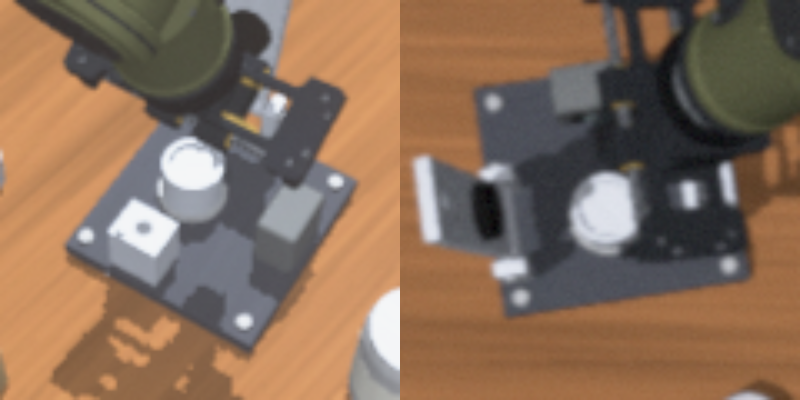

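Call:
carry_out --pt "0.2 0 2 0 0 0 -1" --pt "0.2 0 4 0 0 0 -1" --pt "0.2 0 6 0 0 0 -1" --pt "0.2 0 8 0 0 0 -1" --pt "0.2 0 10 0 0 0 -1" --pt "0.2 0 11 0 0 0 -1" --pt "0.2 0 12 0 0 0 -1" --pt "0.2 0 12 0 0 0 -1"

```text
time: 3.2
tcp_pos: [0.5633, 0.0996, 0.0464]
ee_rot: [0.625, 0.748, 0.142, -0.171]
ft_force: [-0.2, -0.2, 0.3]
gripper_width: 0.0003
gripper_force: 0.0
```

Run:
```python
from h import *
s=get_state();print(toj(s['tcp_pos']),s['ft_force'])
a,_=save('scene','pics/s3.png');b,_=save('top','pics/t3.png')
o=np.hstack([cv2.resize(a[150:250,205:305],(400,400)),cv2.resize(b[150:250,180:280],(400,400))]);cv2.imwrite('pics/c3.png',o[:,:,::-1])
go([tow([x/1e3,y/1e3,.046]) for x,y in[(34.5,47),(34.5,42),(35.5,38),(38,34),(41,30),(43.5,26),(44.5,23)]])
```

```text
[0.0344 0.0471 0.0464] [-0.1999 -0.1985  0.2501]
[-0.03 -0.05  0.08] [0. 0. 0.]
[-0.48 -0.05 -0.14] [0. 0. 0.]
[-0.84  0.05 -0.31] [0. 0. 0.]
[-1.2   0.31 -0.48] [0. 0. 0.]
[-1.56  0.61 -0.66] [0. 0. 0.]
[-1.92  0.86 -0.83] [0. 0. 0.]
[-2.19  0.96 -0.96] [0. 0. 0.]
```

View pics/c3.png

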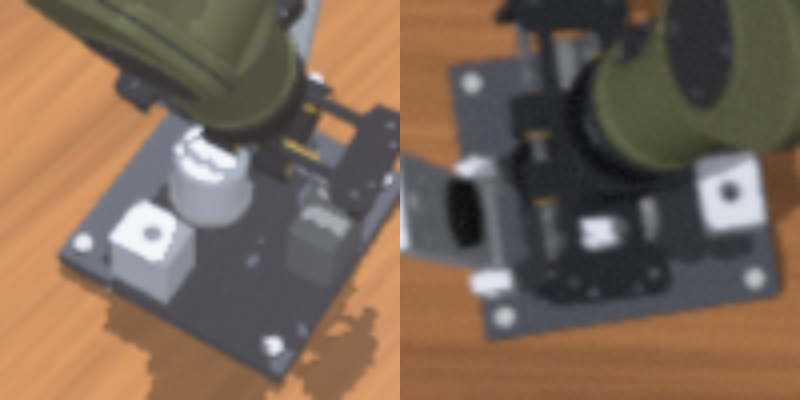

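Call:
carry_out --pt "-0.25 -0.05 -0.05 0 0 0 -1" --pt "-0.5 -0.05 -0.15 0 0 0 -1" --pt "-0.85 0.05 -0.3 0 0 0 -1" --pt "-1.2 0.3 -0.5 0 0 0 -1" --pt "-1.55 0.6 -0.65 0 0 0 -1" --pt "-1.9 0.85 -0.85 0 0 0 -1" --pt "-2.1 0.95 -0.9 0 0 0 -1" --pt "-2.2 0.95 -0.95 0 0 0 -1"

```text
time: 4.3
tcp_pos: [0.5776, 0.0778, 0.0455]
ee_rot: [0.625, 0.748, 0.143, -0.171]
ft_force: [0.3, 2.7, 2.8]
gripper_width: 0.0002
gripper_force: 1.7
```

Run:
```python
from h import *
s=get_state();print(toj(s['tcp_pos']),s['ft_force'])
for n in('scene','top'):
    im,d=get_image(n);P=toj(cloud(n,d).reshape(-1,3));r=np.hypot(P[:,0],P[:,1]);a=np.arctan2(P[:,1],P[:,0])
    m=(P[:,2]>.045)&(P[:,2]<.066)&(r<.04);c=P[m&(r<.026)];print(n,c[:,:2].mean(0),len(c))
    mm=m&(r>.0285)&(r<.036);print(np.sort(a[mm]))
```

```text
[0.0445 0.0231 0.0455] [0.2653 2.6666 2.7761]
scene [-0.0071 -0.0161] 29
[-1.9783 -1.9612 -1.9457 -1.8395 -1.8224 -1.7133 -1.7009 -1.6694 -1.5779
 -1.4821 -1.4665 -1.3798 -1.3567 -1.3556 -1.34   -1.2769 -1.2754 -1.2719
 -1.1829 -1.1757 -1.174  -1.1668 -1.0896 -1.0877 -1.084  -1.0802 -0.9922
 -0.9898 -0.9856 -0.9006 -0.8042 -0.8021 -0.7088 -0.6998 -0.3634 -0.3572
 -0.3245 -0.3086 -0.2873 -0.274  -0.2574]
top [ 0.0005 -0.0002] 108
[]
```

Call:
carry_out --pt "0.3 0 0 0 0 0 -1" --pt "0.6 0 -0.5 0 0 0 -1" --pt "0.6 0.3 -3 0 0 0 -1" --pt "0.6 0.3 -6 0 0 0 -1" --pt "0.6 0.3 -10 0 0 0 -1" --pt "-3 0.3 -14 0 0 0 -1" --pt "-8 0.3 -17 0 0 0 -1" --pt "-12 0.3 -19 0 0 0 -1"

```text
time: 5.4
tcp_pos: [0.6143, -0.1127, 0.1651]
ee_rot: [0.626, 0.748, 0.142, -0.17]
ft_force: [0.8, 0.6, 0.7]
gripper_width: 0.0005
gripper_force: 0.0
```

```bash
cat > cap.py <<'E'
from h import *
s=get_state();print(toj(s['tcp_pos']),s['ft_force'],s['time'])
for n in('scene','top'):
    im,d=get_image(n);P=toj(cloud(n,d).reshape(-1,3));r=np.hypot(P[:,0],P[:,1]);a=np.arctan2(P[:,1],P[:,0])
    m=(P[:,2]>.045)&(P[:,2]<.066)&(r<.04);c=P[m&(r<.026)];print(n,c.mean(0),len(c))
    mm=m&(r>.0285)&(r<.036);print(np.sort(a[mm]).round(2))
    L=P[(P[:,2]>.17)&(P[:,2]<.24)&(abs(P[:,0])<.03)&(P[:,1]>.03)&(P[:,1]<.2)]
    if len(L)>20: print('lid slope',np.polyfit(L[:,2],L[:,1],1))
E
python3 cap.py
```

```text
[ 0.0462 -0.1708  0.1651] [0.7533 0.6278 0.6997] 5.4
scene [-0.0009  0.0007  0.0569] 207
[-2.01 -1.99 -1.93 -1.85 -1.82 -1.78 -1.71 -1.68 -1.59 -1.58 -1.49 -1.48
 -1.47 -1.38 -1.37 -1.28 -1.28 -1.18 -1.18 -1.18 -1.09 -1.08 -1.   -0.99
 -0.99 -0.99 -0.91 -0.9  -0.9  -0.8  -0.8  -0.61 -0.35 -0.33 -0.29 -0.29
 -0.27 -0.27 -0.26 -0.25 -0.24 -0.15 -0.12 -0.12 -0.01  0.    0.07  0.07
  0.08  0.09]
lid slope [0.2097 0.0517]
top [ 0.0003 -0.0002  0.0572] 356
[-0.15 -0.15 -0.07  0.01  0.08  0.1   0.16  0.18  0.23]
lid slope [0.244  0.0457]
```

Run:
```python
from h import *
go([tow(np.array(p)/1e3) for p in[(30,-100,290),(10,20,300),(0,145,300)]],jrot(0))
```

```text
[12.25 -1.68 -8.22] [ 0.002 -0.443 -0.012]
[23.5  -3.83 -4.  ] [ 0.002 -0.443 -0.012]
[34.78 -4.99  1.35] [ 0.002 -0.443 -0.012]
```

Call:
carry_out --pt "4 -0.5 -4 0 -0.1 -0.002 -1" --pt "8 -1 -7 0 -0.22 -0.005 -1" --pt "12.3 -1.7 -8.2 0.002 -0.34 -0.01 -1" --pt "17.5 -2.7 -6.5 0.002 -0.443 -0.012 -1" --pt "23.5 -3.8 -4 0.002 -0.443 -0.012 -1" --pt "29 -4.4 -1.3 0.002 -0.443 -0.012 -1" --pt "34.8 -5 1.3 0.002 -0.443 -0.012 -1" --pt "34.8 -5 1.3 0.002 -0.443 -0.012 -1"

```text
time: 6.5
tcp_pos: [0.5046, 0.2026, 0.3047]
ee_rot: [0.632, 0.775, 0.003, -0.003]
ft_force: [0.1, -0.4, -0.7]
gripper_width: 0.0004
gripper_force: 0.0
```

Run:
```python
from h import *
s=get_state();print(toj(s['tcp_pos']),s['joints']);print(((jrot(0).inv()*Ro.from_quat(s['ee_rot'])).as_rotvec()))
def T(f,r=140,h=5): return (0,75-r*np.cos(f)+h*np.sin(f)+9,70+r*np.sin(f)+h*np.cos(f))
go([tow(np.array(p)/1e3) for p in[(0,145,205),T(1.75),T(1.5),T(1.25),T(1.),T(.75),T(.5),T(.3),T(.2),T(.1)]])
```

```text
[-0.0047  0.1591  0.3047] [-0.115   0.5417 -0.5629  1.7159  0.3284  0.9759 -0.5949]
[-0.0008  0.0095 -0.0213]
[-1.51  0.43  9.96] [0. 0. 0.]
[-4.62  0.36  9.74] [0. 0. 0.]
[-8.1   0.29  9.39] [0. 0. 0.]
[-11.55   0.21   9.92] [0. 0. 0.]
[-14.77   0.14  11.28] [0. 0. 0.]
[-17.54   0.08  13.4 ] [0. 0. 0.]
[-19.71   0.04  16.13] [0. 0. 0.]
[-20.92   0.01  18.66] [0. 0. 0.]
[-21.32  -0.    20.  ] [0. 0. 0.]
[-21.6   -0.01  21.37] [0. 0. 0.]
```

Run:
```python
from h import *
for i in range(3):
    get_image('top');s=get_state();print(toj(s['tcp_pos']),s['joint_velocities'])
```

```text
[-0.004   0.1558  0.3043] [0.0647 0.0047 0.0582 0.0012 0.014  0.0061 0.02  ]
[-0.0034  0.1529  0.3039] [ 0.0479  0.0064  0.0411 -0.0044  0.0077  0.0023  0.0062]
[-0.003   0.1511  0.3037] [ 0.0318  0.0042  0.0192 -0.0026 -0.0003  0.0011  0.0026]
```

Call:
carry_out --pt "0 0 3 0 0 0 -1" --pt "0 0 6 0 0 0 -1" --pt "0 0 9.5 0 0 0 -1" --pt "0 0 9.5 0 0 0 -1" --pt "-1 0 9.5 0 0 0 -1" --pt "-2 0 9.5 0 0 0 -1" --pt "-2 0 9.5 0 0 0 -1" --pt "-2 0 9.5 0 0 0 -1"

```text
time: 7.65
tcp_pos: [0.512, 0.1771, 0.2094]
ee_rot: [0.636, 0.771, 0.003, -0.002]
ft_force: [-0.2, 1.1, 0.2]
gripper_width: 0.0008
gripper_force: 0.0
```

Run:
```python
from h import *
s=get_state();print(toj(s['tcp_pos']),s['ft_force']);print(((jrot(0).inv()*Ro.from_quat(s['ee_rot'])).as_rotvec()))
def T(f,r=140,h=5): return (0,75-r*np.cos(f)+h*np.sin(f)+9,70+r*np.sin(f)+h*np.cos(f))
go([tow(np.array(T(f))/1e3) for f in np.arange(1.75,0,-.125)],base=(tow([0,.125,.205]),jrot(0)))
```

```text
[-0.0021  0.1327  0.2094] [-0.1786  1.1095  0.1996]
[-0.0018  0.0064 -0.0097]
[-1.11 -0.   -0.19] [0. 0. 0.]
[-2.84 -0.   -0.45] [0. 0. 0.]
[-4.59 -0.   -0.5 ] [0. 0. 0.]
[-6.33 -0.   -0.33] [0. 0. 0.]
[-8.04  0.    0.06] [0. 0. 0.]
[-9.69 -0.    0.65] [0. 0. 0.]
[-11.24   0.     1.45] [0. 0. 0.]
[-12.69  -0.     2.43] [0. 0. 0.]
[-14.    -0.     3.59] [0. 0. 0.]
[-15.16  -0.     4.9 ] [0. 0. 0.]
[-16.15  -0.     6.35] [0. 0. 0.]
[-16.94   0.     7.91] [0. 0. 0.]
[-17.54  -0.     9.55] [0. 0. 0.]
[-17.93  -0.    11.26] [0. 0. 0.]
```

Run:
```python
from h import *
for i in range(4): get_image('top')
s=get_state();p=toj(s['tcp_pos']);print(p,s['ft_force'],s['joint_velocities'])
def T(f,r=140,h=5): return (0,75-r*np.cos(f)+h*np.sin(f)+9,70+r*np.sin(f)+h*np.cos(f))
go([tow(np.array(T(f))/1e3) for f in np.arange(1.75,0,-.125)])
```

```text
[-0.0024  0.1331  0.2089] [-0.6225  0.0177 -0.7032] [-0.0005  0.0011  0.0026  0.0008 -0.0004  0.0004  0.0017]
[-1.92  0.22  0.19] [0. 0. 0.]
[-3.65  0.2  -0.09] [0. 0. 0.]
[-5.4   0.18 -0.14] [0. 0. 0.]
[-7.14  0.16  0.02] [0. 0. 0.]
[-8.85  0.14  0.39] [0. 0. 0.]
[-10.5    0.12   0.98] [0. 0. 0.]
[-12.06   0.11   1.76] [0. 0. 0.]
[-13.52   0.09   2.74] [0. 0. 0.]
[-14.84   0.07   3.89] [0. 0. 0.]
[-16.     0.06   5.19] [0. 0. 0.]
[-17.     0.05   6.63] [0. 0. 0.]
[-17.81   0.04   8.19] [0. 0. 0.]
[-18.41   0.03   9.83] [0. 0. 0.]
[-18.81   0.03  11.53] [0. 0. 0.]
```

Call:
carry_out --pt "-1 0.2 0 0 0 0 -1" --pt "-2 0.2 0.1 0 0 0 -1" --pt "-3.7 0.2 -0.1 0 0 0 -1" --pt "-5.4 0.2 -0.1 0 0 0 -1" --pt "-7.1 0.2 0 0 0 0 -1" --pt "-8.9 0.1 0.4 0 0 0 -1" --pt "-10.5 0.1 1 0 0 0 -1" --pt "-10.5 0.1 1 0 0 0 -1"

```text
time: 8.85
tcp_pos: [0.5325, 0.0715, 0.1973]
ee_rot: [0.637, 0.771, 0.001, -0.002]
ft_force: [-0.1, -1.3, 0.6]
gripper_width: 0.0005
gripper_force: 0.0
```

Call:
carry_out --pt "-0.8 0 0.4 0 0 0 -1" --pt "-1.6 0 0.8 0 0 0 -1" --pt "-3 0 1.7 0 0 0 -1" --pt "-4.3 0 2.9 0 0 0 -1" --pt "-5.5 0 4.2 0 0 0 -1" --pt "-6.5 0 5.6 0 0 0 -1" --pt "-7.3 0 7.2 0 0 0 -1" --pt "-7.3 0 7.2 0 0 0 -1"

```text
time: 9.85
tcp_pos: [0.5457, 0.0016, 0.1241]
ee_rot: [0.637, 0.771, 0.001, -0.003]
ft_force: [0.0, -0.3, 0.1]
gripper_width: 0.0002
gripper_force: 0.0
```

Run:
```python
from h import *
a,_=save('scene','pics/s4.png')
for i in range(3): get_image('top')
s=get_state();p=toj(s['tcp_pos']);print(p,s['ft_force'],s['joint_velocities'],s['time'])
cv2.imwrite('pics/c4.png',cv2.resize(a[120:260,180:330],(600,560))[:,:,::-1])
```

```text
[ 0.001  -0.0443  0.1262] [-0.9671  1.2552  0.1617] [-0.0006 -0.0039 -0.0009  0.0004  0.0002 -0.0005  0.0008] 10.05
```

View pics/c4.png

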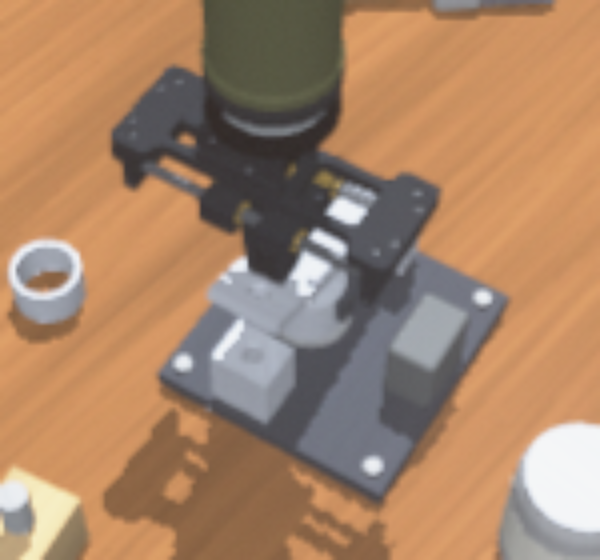

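Call:
carry_out --pt "-0.3 0 0.8 0 0 0 -1" --pt "-0.6 0 1.6 0 0 0 -1" --pt "-0.8 0 2.3 0 0 0 -1" --pt "-0.9 0 2.9 0 0 0 -1" --pt "-1 0 3.4 0 0 0 -1" --pt "-1 0 3.7 0 0 0 -1" --pt "-1 0 4 0 0 0 -1" --pt "-1 0 4 0 0 0 -1"

```text
time: 11.05
tcp_pos: [0.5484, -0.0068, 0.0856]
ee_rot: [0.636, 0.771, 0.002, -0.002]
ft_force: [-0.5, -0.0, 0.7]
gripper_width: 0.0003
gripper_force: 0.2
```

Run:
```python
from h import *
for i in range(4): get_image('top')
s=get_state();p=toj(s['tcp_pos']);print(p,s['ft_force'],s['joint_velocities'],s['time'])
```

```text
[ 0.0007 -0.0542  0.0857] [-1.1263  0.2838  0.6372] [-0.0006 -0.0012  0.0005 -0.0019 -0.      0.0025  0.0007] 11.25
```

Call:
carry_out --pt "0 0 0.2 0 0 0 -1" --pt "0 0 0.5 0 0 0 -1" --pt "0 0 0.5 0 0 0 -1" --pt "0 0 0.5 0 0 0 -1" --pt "0 0 -1 0 0 0 -1" --pt "0 0 -4 0 0 0 0" --pt "0 0 -8 0 0 0 1" --pt "-1 0 -12 0 0 0 1"

```text
time: 12.25
tcp_pos: [0.5501, -0.0161, 0.2076]
ee_rot: [0.635, 0.772, 0.003, -0.002]
ft_force: [-0.1, -0.3, -0.9]
gripper_width: 0.0284
gripper_force: 0.0
```

Run:
```python
from h import *
for i in range(5): get_image('top')
s=get_state();p=toj(s['tcp_pos']);print(p,s['ft_force'],s['time']);
im,d=get_image('top');P=toj(cloud('top',d).reshape(-1,3))
W=cloud('top',d).reshape(-1,3);h=W[(W[:,1]<-.19)&(W[:,1]>-.24)&(W[:,0]>.5)&(W[:,0]<.56)&(W[:,2]>.085)&(W[:,2]<.1)];print('head',h.mean(0),len(h))
L=P[(abs(P[:,0])<.018)&(P[:,1]<.055)&(P[:,1]>-.092)&(P[:,2]>.065)&(P[:,2]<.11)];f=np.polyfit(L[:,1],L[:,2],1);print('lid',len(L),f,np.polyval(f,-.076))
go([[.5263,-.2113,.14],[.5263,-.2113,.067]],jrot(0))
```

```text
[ 0.0002 -0.0652  0.2056] [-0.9157 -0.1271 -1.14  ] 12.5
head [nan nan nan] 0
lid 557 [-0.094   0.0831] 0.09027892377114992
[-18.66  -5.99   6.39] [-0.001 -0.006  0.01 ]
[-18.71  -5.98  13.69] [-0.001 -0.006  0.01 ]<stdin>:5: RuntimeWarning: Mean of empty slice.
  ret = um.true_divide(
```

Call:
carry_out --pt "-4 -1.2 0 0 0 0 1" --pt "-8 -2.6 0 0 0 0 1" --pt "-12 -4 1 0 0 0.005 1" --pt "-16 -5.3 3 0 -0.005 0.01 1" --pt "-18.7 -6 6 0 -0.005 0.01 1" --pt "-18.7 -6 6.4 0 -0.005 0.01 1" --pt "-18.7 -6 6.4 0 -0.005 0.01 1" --pt "-18.7 -6 6.4 0 -0.005 0.01 1"

```text
time: 13.55
tcp_pos: [0.5282, -0.2097, 0.1413]
ee_rot: [0.639, 0.769, 0.001, 0.0]
ft_force: [-0.7, -0.4, -0.7]
gripper_width: 0.0884
gripper_force: 0.0
```

Run:
```python
from h import *
for i in range(3): get_image('top')
a,d=save('scene','pics/s5.png')
s=get_state();print(s['tcp_pos'],s['ft_force'],s['time'],s['gripper_width'])
W=cloud('scene',d).reshape(-1,3);h=W[(W[:,1]<-.19)&(W[:,1]>-.24)&(W[:,0]>.5)&(W[:,0]<.56)&(W[:,2]>.06)&(W[:,2]<.1)];print('head',h.mean(0),len(h))
go([[.5263,-.2113,.067]],jrot(0))
cv2.imwrite('pics/c5.png',cv2.resize(a[190:310,130:280],(750,600))[:,:,::-1])
```

```text
[ 0.5277 -0.2111  0.1412] [-0.0338  0.2557 -0.8839] 13.75 0.08818345278637257
head [ 0.5303 -0.2156  0.0834] 91
[-0.   -0.15  7.42] [ 0.002 -0.001  0.001]
```

View pics/c5.png

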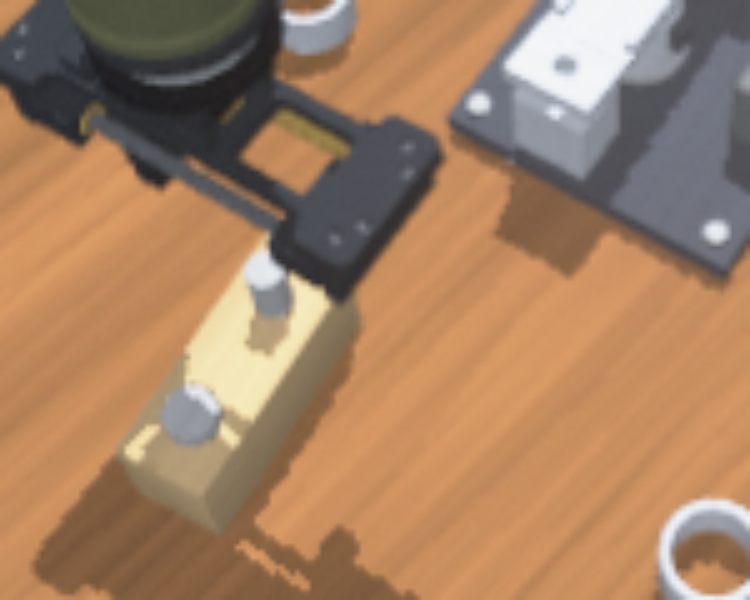

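Call:
carry_out --pt "0 -0.1 2 0 0 0 1" --pt "0 -0.1 4 0 0 0 1" --pt "0 -0.1 6 0 0 0 1" --pt "0 -0.1 7 0 0 0 1" --pt "0 -0.1 7.4 0 0 0 1" --pt "0 -0.1 7.4 0 0 0 1" --pt "0 -0.1 7.4 0 0 0 0" --pt "0 -0.1 7.4 0 0 0 -1" --newtons 25

```text
time: 14.75
tcp_pos: [0.5265, -0.212, 0.0669]
ee_rot: [0.64, 0.768, 0.001, 0.0]
ft_force: [-0.4, 0.2, -0.6]
gripper_width: 0.0701
gripper_force: 0.0
```

Call:
carry_out --pt "0 0 0 0 0 0 -1" --pt "0 0 0 0 0 0 -1" --pt "0 0 0 0 0 0 -1" --pt "0 0 0 0 0 0 -1" --pt "0 0 0 0 0 0 -1" --pt "0 0 0 0 0 0 -1" --pt "0 0 0 0 0 0 -1" --pt "0 0 0 0 0 0 -1"

```text
time: 15.75
tcp_pos: [0.5263, -0.2118, 0.0665]
ee_rot: [0.64, 0.768, 0.001, -0.0]
ft_force: [0.6, 0.5, -0.8]
gripper_width: 0.0193
gripper_force: 25.0
```

Run:
```python
from h import *
s=get_state();print(s['tcp_pos'],s['ft_force'],s['moment'],s['time'],s['gripper_width'],s['gripper_force'])
```

```text
[ 0.5263 -0.2118  0.0665] [ 0.636   0.475  -0.7689] [-0.0417 -0.1923  0.0084] 15.75 0.019312641905489984 24.997393637895584
```

Call:
carry_out --pt "0 0 -1.5 0 0 0 -1" --pt "0 0 -4 0 0 0 -1" --pt "0 0 -7 0 0 0 -1" --pt "0 0 -10 0 0 0 -1" --pt "0 0 -12 0 0 0 -1" --pt "0 0 -12 0 0 0 -1" --pt "0 0 -12 0 0 0 -1" --pt "0 0 -12 0 0 0 -1"

```text
time: 16.75
tcp_pos: [0.5254, -0.2119, 0.1855]
ee_rot: [0.64, 0.768, 0.0, -0.001]
ft_force: [-0.3, 0.2, -0.9]
gripper_width: 0.0192
gripper_force: 25.0
```

Run:
```python
from h import *
for i in range(2): get_image('top')
s=get_state();print(s['tcp_pos'],s['ft_force'],s['time'],s['gripper_width'],s['gripper_force'])
p=tow([0,-.0758,0]);print(p);go([[p[0],p[1],.187],[p[0],p[1],.165]],jrot(0))
```

```text
[ 0.5257 -0.2119  0.1857] [-0.423  -0.8178 -0.9651] 16.85 0.019409722847550874 24.998779725283384
[ 0.5517 -0.0276  0.    ]
[17.66  5.9  -0.11] [-0.001 -0.002  0.   ]
[17.65  5.9   2.09] [-0.001 -0.002  0.   ]
```

Call:
carry_out --pt "2 0.7 -0.1 0 0 0 -1" --pt "5 1.7 -0.1 0 0 0 -1" --pt "8.5 2.8 -0.1 0 0 0 -1" --pt "12 4 -0.1 0 0 0 -1" --pt "15 5 -0.1 0 0 0 -1" --pt "17 5.7 -0.1 0 0 0 -1" --pt "17.7 5.9 0.8 0 0 0 -1" --pt "17.7 5.9 1.8 0 0 0 -1"

```text
time: 17.85
tcp_pos: [0.5519, -0.0265, 0.1679]
ee_rot: [0.639, 0.769, 0.0, -0.0]
ft_force: [0.3, -0.7, 0.1]
gripper_width: 0.0192
gripper_force: 25.0
```

Run:
```python
from h import *
for i in range(4): get_image('top')
a,d=save('scene','pics/s6.png');b,e=save('top','pics/t6.png')
s=get_state();print(s['tcp_pos'],toj(s['tcp_pos']),s['ft_force'],s['time'],s['gripper_width'])
c=camera_info('scene')
K=np.array([[c['fx'],0,c['cx']],[0,c['fy'],c['cy']],[0,0,1]]);X=np.array([tow([0,-.0758,.09]),tow([0,-.0758,.105])])
uv,_=cv2.projectPoints(X,cv2.Rodrigues(np.array(c['R']))[0],np.array(c['t']),K,np.array(c['D'],float));uv=uv.reshape(-1,2);print(uv)
u,v=uv[0].astype(int)
cv2.imwrite('pics/c6.png',cv2.resize(a[v-40:v+30,u-45:u+45],(720,560),interpolation=cv2.INTER_CUBIC)[:,:,::-1]);print(u-45,v-40)
```

```text
[ 0.5522 -0.0281  0.1686] [ 0.0004 -0.0764  0.1686] [ 0.3777  0.0889 -0.4499] 18.15 0.019534553258447298
[[242.8333 202.2074]
 [242.7567 199.02  ]]
197 162
```

View pics/c6.png

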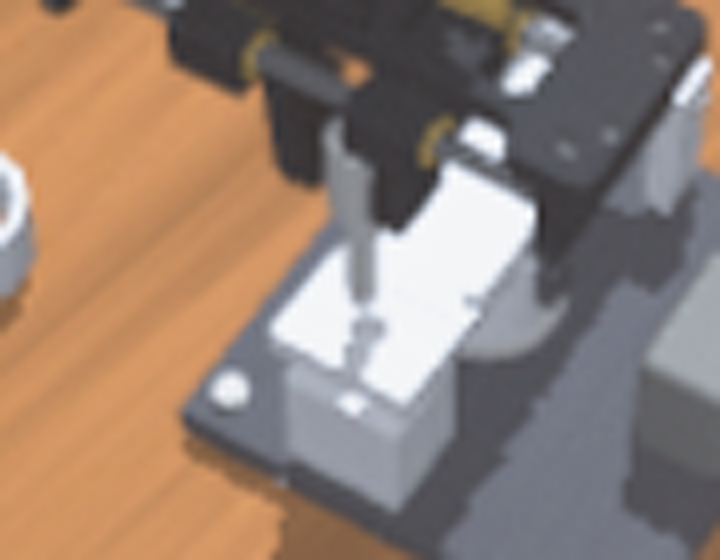

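Run:
```python
from h import *
z=np.load('pics/s6.npz');im,d=z['im'],z['d'];C=cloud('scene',d)
g=im.astype(int).sum(2)//3
for v in range(188,202): print(v,g[v,236:250],(C[v,240:245,2]*1000).astype(int))
c=camera_info('scene');K=np.array([[c['fx'],0,c['cx']],[0,c['fy'],c['cy']],[0,0,1]])
X=np.array([tow([0,-.0764,h]) for h in(.105,.115,.125)])
print(cv2.projectPoints(X,cv2.Rodrigues(np.array(c['R']))[0],np.array(c['t']),K,np.array(c['D'],float))[0].reshape(-1,2))
P=toj(C.reshape(-1,3));m=(P[:,2]>.108)&(P[:,2]<.152)&(abs(P[:,0])<.012)&(abs(P[:,1]+.076)<.012);print(m.sum(),P[m].mean(0),P[m].std(0))
cam=toj(-np.array(c['R']).T@np.array(c['t']));print('cam',cam)
```

```text
188 [155 151 137 135 140 140 126  84  58  59  61  61  69 151] [166 167 169 174 174]
189 [155 146 130 132 139 142 131 101  64  60  62  69 139 229] [165 163 164 165 171]
190 [147 134 124 125 135 141 143 133 124 126  73 120 220 245] [160 162 160 159 168]
191 [133 124 122 126 135 142 143 148 203 225 190 218 241 245] [142 149 151 147  84]
192 [126 122 132 155 160 143 143 167 230 245 245 245 245 246] [138 145 147 143  84]
193 [123 135 181 212 187 143 141 167 230 245 245 245 245 245] [132 140 139 139  87]
194 [129 185 235 236 186 143 143 167 231 245 245 246 245 245] [ 85 136 137 134  87]
195 [171 233 245 240 187 141 142 168 231 245 246 245 245 245] [ 88 130 132 134 123]
196 [228 245 245 239 184 144 142 167 230 245 246 245 245 245] [ 88 127 129 125 119]
197 [243 245 245 240 193 142 141 166 228 244 245 245 245 245] [ 86 121 120 121 116]
198 [246 246 246 243 215 141 141 166 230 244 242 244 245 245] [ 88 118 119 115 115]
199 [245 246 246 244 229 165 161 197 237 245 245 244 243 244] [ 87 114 113 113 107]
200 [245 245 245 246 243 220 199 229 243 244 245 245 245 244] [ 89 109 108 107  88]
201 [245 245 245 245 243 227 197 207 229 239 245 245 245 245] [89 88 88 89 87]
[[242.6312 199.1861]
 [242.5778 197.0146]
 [242.5235 194.8039]]
36 [ 0.0013 -0.0806  0.1293] [0.0025 0.0024 0.0123]
cam [ 0.2831 -0.5034  0.8806]
```

Call:
carry_out --pt "0.1 0.15 0 0 0 0 -1" --pt "0.1 0.15 0.3 0 0 0 -1" --pt "0.1 0.15 0.6 0 0 0 -1" --pt "0.1 0.15 0.8 0 0 0 -1" --pt "0.1 0.15 0.9 0 0 0 -1" --pt "0.1 0.15 0.9 0 0 0 -1" --pt "0.1 0.15 0.9 0 0 0 -1" --pt "0.1 0.15 0.9 0 0 0 -1"

```text
time: 19.15
tcp_pos: [0.5535, -0.0259, 0.1597]
ee_rot: [0.64, 0.768, 0.001, -0.0]
ft_force: [0.8, -0.0, -1.1]
gripper_width: 0.0194
gripper_force: 25.0
```

```bash
cat > pin.py <<'E'
from h import *
for i in range(2): get_image('top')
a,d=save('scene','pics/s7.png')
s=get_state();print(toj(s['tcp_pos']),s['ft_force'],s['time'],s['gripper_width'])
C=cloud('scene',d);g=a.astype(int).sum(2)//3
for v in range(194,210): print(v,g[v,236:250],(C[v,240:245,2]*1000).astype(int))
P=toj(C.reshape(-1,3));m=(P[:,2]>.102)&(P[:,2]<.14)&(abs(P[:,0])<.012)&(abs(P[:,1]+.076)<.012);print(m.sum(),P[m].mean(0))
E
python3 pin.py
python3 - <<'E'
import numpy as np
z=np.load('pics/s6.npz');g=z['im'].astype(int).sum(2)//3
for v in range(199,208): print(v,g[v,236:250])
E
```

```text
[ 0.0021 -0.0746  0.1597] [ 0.3002  0.801  -0.811 ] 19.3 0.0191845200605644
194 [128 184 235 243 243 215 140 144 151 221 245 246 245 245] [ 86  87 133 134 137]
195 [172 233 245 245 242 213 139 143 150 223 246 245 245 245] [ 86  91 129 130 130]
196 [229 245 245 245 243 213 139 143 149 223 246 245 245 245] [ 88  87 124 127 126]
197 [243 245 245 245 243 221 141 142 148 219 245 245 245 245] [ 86  87 120 121 120]
198 [246 246 245 245 245 235 141 143 150 211 242 244 245 245] [ 89  88 114 116 119]
199 [245 246 246 246 245 236 141 142 149 220 245 244 243 244] [ 90  87 109 111 112]
200 [245 245 245 246 245 235 142 142 153 222 245 245 245 244] [ 91  88 106 108 108]
201 [245 245 245 245 243 220 151 148 163 228 245 245 245 245] [ 88  88 102 103 105]
202 [245 245 245 244 233 175 167 164 170 226 245 245 245 245] [89 87 84 84 83]
203 [245 245 245 244 231 171 174 173 174 223 245 246 245 245] [90 82 78 80 81]
204 [245 245 245 245 240 186 179 178 200 237 246 246 246 245] [88 63 64 62 62]
205 [243 245 245 245 239 175 178 178 223 245 245 245 246 246] [90 90 90 88 91]
206 [227 242 244 245 238 178 180 180
[... 166 characters left out ...]
 245 245 245 244] [90 92 90 91 90]
209 [177 172 167 165 163 165 171 219 244 245 245 245 245 237] [87 90 92 90 92]
36 [ 0.004  -0.0782  0.1204]
199 [245 246 246 244 229 165 161 197 237 245 245 244 243 244]
200 [245 245 245 246 243 220 199 229 243 244 245 245 245 244]
201 [245 245 245 245 243 227 197 207 229 239 245 245 245 245]
202 [245 245 245 244 233 177 170 172 177 227 245 245 245 245]
203 [245 245 245 244 231 170 174 173 174 223 245 245 245 245]
204 [245 245 245 244 231 186 180 187 210 238 246 246 245 245]
205 [244 245 245 239 177 175 178 211 241 245 245 245 246 246]
206 [227 242 244 238 177 177 179 224 245 245 245 245 245 245]
207 [174 207 233 228 176 176 196 235 245 245 245 245 245 245]
```

Call:
carry_out --pt "-0.08 -0.1 0 0 0 0 -1" --pt "-0.08 -0.1 0 0 0 0 -1" --pt "-0.08 -0.1 0.3 0 0 0 -1" --pt "-0.08 -0.1 0.6 0 0 0 -1" --pt "-0.08 -0.1 0.8 0 0 0 -1" --pt "-0.08 -0.1 1 0 0 0 -1" --pt "-0.08 -0.1 1.2 0 0 0 -1" --pt "-0.08 -0.1 1.2 0 0 0 -1"

```text
time: 20.3
tcp_pos: [0.5526, -0.0269, 0.1475]
ee_rot: [0.64, 0.768, 0.0, -0.0]
ft_force: [-0.2, 0.1, -1.3]
gripper_width: 0.0192
gripper_force: 25.0
```

```bash
python3 pin.py
```

```text
[ 0.0011 -0.0754  0.1477] [-0.4494  0.3462 -0.6919] 20.45 0.01928867379209548
194 [127 184 235 240 215 146 139 128 109 107  75  59  83 185] [137 143 143 141 148]
195 [171 233 245 245 237 159 138 136 161 205 177 128 180 234] [ 86 127 130 138 126]
196 [229 245 245 245 237 159 143 140 186 240 243 227 241 245] [ 86 122 128 125 124]
197 [243 245 245 245 237 169 142 140 182 238 245 245 245 245] [ 87 118 124 121 122]
198 [246 246 245 245 240 189 142 140 186 236 242 244 245 245] [ 87 114 115 117 116]
199 [246 246 246 246 241 190 143 141 186 239 245 244 243 244] [ 89 107 112 111 106]
200 [245 245 245 246 242 187 143 140 183 238 245 245 245 244] [ 87 104 108 106 108]
201 [245 245 245 245 238 172 143 140 171 233 245 245 245 245] [ 89  97 101 105 103]
202 [245 245 245 244 230 145 142 140 151 223 245 245 245 245] [90 89 99 99 99]
203 [245 245 245 244 229 142 144 144 154 222 245 246 245 245] [90 84 97 94 90]
204 [245 245 245 245 238 160 158 158 193 238 246 246 246 245] [88 62 87 89 88]
205 [244 245 245 244 230 174 179 197 235 245 245 245 246 246] [87 93 89 88 89]
206 [225 241 244 238 178 179 179 224 245 245 245 245 245 245] [91 89 89 91 86]
207 [164 197 234 231 177 177 177 225 245 245 245 245 245 245] [91 90 90 89 89]
208 [169 165 170 179 171 175 177 224 245 245 245 245 245 244] [91 89 91 91 91]
209 [177 172 167 163 162 167 172 212 242 245 245 245 245 238] [87 86 91 91 91]
27 [ 0.002  -0.0799  0.1182]
```

Call:
carry_out --pt "0 0 0.4 0 0 0 -1" --pt "0 0 0.8 0 0 0 -1" --pt "0 0 1.2 0 0 0 -1" --pt "0 0 1.6 0 0 0 -1" --pt "0 0 2 0 0 0 -1" --pt "0 0 2.4 0 0 0 -1" --pt "0 0 2.7 0 0 0 -1" --pt "0 0 2.7 0 0 0 -1"

```text
time: 21.45
tcp_pos: [0.5526, -0.0269, 0.1204]
ee_rot: [0.64, 0.768, 0.0, -0.0]
ft_force: [-0.0, -0.8, -0.9]
gripper_width: 0.0192
gripper_force: 25.0
```

Call:
carry_out --pt "0 0 0.4 0 0 0 -1" --pt "0 0 0.8 0 0 0 -1" --pt "0 0 1.2 0 0 0 -1" --pt "0 0 1.6 0 0 0 -1" --pt "0 0 2 0 0 0 -1" --pt "0 0 2.3 0 0 0 -1" --pt "0 0 2.6 0 0 0 -1" --pt "0 0 2.6 0 0 0 -1" --newtons 40

```text
time: 22.45
tcp_pos: [0.5528, -0.0271, 0.0946]
ee_rot: [0.64, 0.768, 0.001, -0.0]
ft_force: [-0.6, -1.3, -0.1]
gripper_width: 0.0191
gripper_force: 40.0
```

Call:
carry_out --pt "0 0 0.15 0 0 0 -1" --pt "0 0 0.3 0 0 0 -1" --pt "0 0 0.45 0 0 0 -1" --pt "0 0 0.6 0 0 0 -1" --pt "0 0 0.75 0 0 0 -1" --pt "0 0 0.85 0 0 0 -1" --pt "0 0 0.85 0 0 0 -1" --pt "0 0 0.85 0 0 0 -1"

```text
time: 23.45
tcp_pos: [0.5529, -0.0275, 0.0864]
ee_rot: [0.64, 0.768, 0.0, 0.0]
ft_force: [-1.7, -2.8, 6.8]
gripper_width: 0.0185
gripper_force: 40.0
```

Call:
carry_out --pt "0 0 0.05 0 0 0 -1" --pt "0 0 0.1 0 0 0 -1" --pt "0 0 0.15 0 0 0 -1" --pt "0 0 0.15 0 0 0 -1" --pt "0 0 0.15 0 0 0 -1" --pt "0 0 0.15 0 0 0 -1" --pt "0 0 0.15 0 0 0 -1" --pt "0 0 0.15 0 0 0 -1"

```text
time: 24.45
tcp_pos: [0.5529, -0.0276, 0.0854]
ee_rot: [0.64, 0.768, 0.0, 0.001]
ft_force: [-0.2, -4.3, 10.8]
gripper_width: 0.0189
gripper_force: 40.0
```

Run:
```python
from h import *
a,d=save('scene','pics/s8.png');s=get_state();print(toj(s['tcp_pos']),s['ft_force'],s['gripper_width'],s['gripper_force'])
P=toj(cloud('scene',d).reshape(-1,3))
L=P[(abs(P[:,0])<.018)&(P[:,1]<.055)&(P[:,1]>-.092)&(P[:,2]>.065)&(P[:,2]<.1)];f=np.polyfit(L[:,1],L[:,2],1);print(len(L),f,np.polyval(f,-.076))
```

```text
[ 0.0012 -0.0761  0.0854] [-1.1232 -3.2304 10.3218] 0.018873890054296048 39.997595362365246
226 [-0.0544  0.0775] 0.08162713489299128
```

Call:
carry_out --pt "0 0 0.05 0 0 0 -1" --pt "0 0 0.1 0 0 0 -1" --pt "0 0 0.15 0 0 0 -1" --pt "0 0 0.15 0 0 0 -1" --pt "0 0 0.15 0 0 0 -1" --pt "0 0 0.15 0 0 0 -1" --pt "0 0 0.15 0 0 0 -1" --pt "0 0 0.15 0 0 0 -1" --newtons 55

```text
time: 25.5
tcp_pos: [0.553, -0.0276, 0.0852]
ee_rot: [0.64, 0.768, 0.0, 0.001]
ft_force: [-4.3, -4.5, 22.0]
gripper_width: 0.0188
gripper_force: 55.0
```

Run:
```python
from h import *
for i in range(3): get_image('top')
a,d=save('scene','pics/s9.png');s=get_state();print(toj(s['tcp_pos']),s['ft_force'],s['gripper_force'],np.abs(s['joint_velocities']).max())
cv2.imwrite('pics/c9.png',cv2.resize(a[160:250,205:315],(792,594),interpolation=cv2.INTER_CUBIC)[:,:,::-1])
P=toj(cloud('scene',d).reshape(-1,3));r=np.hypot(P[:,0],P[:,1]);m=(P[:,2]>.032)&(P[:,2]<.052)&(r>.029)&(r<.036)&(P[:,0]>.02);print(np.c_[P[m],np.arctan2(P[m,1],P[m,0])][:25])
```

```text
[ 0.0012 -0.0761  0.0852] [-4.0788 -3.5201 23.3144] 55.00117711722851 0.0027004374404754694
[]
```

View pics/c9.png

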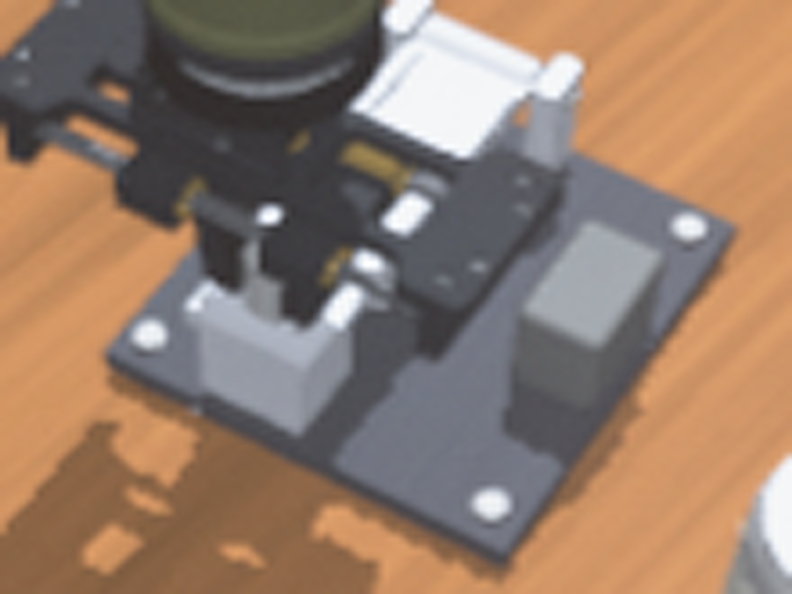

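The picture shows the upper half down flat on the pillar near (275,340). The pin head is held between the fingers at (262,270), and the arm is still.

```bash
python3 -c "
from station import *
print(hand_in())"
```

```text
the job is handed in; nothing more can be done
None
```

The job is handed in: I turned the code plate to face the reader (within about 0.03 rad of the jig's x axis when last seen), closed the upper half, and pushed the long pin down to a hard stop, still gripped at 55 N and pressed down with about 23 N; once shut the cap was hidden, so I could not recheck its plate, and no verdict was shown.

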